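Lean an antenna panel on the tilt stand

TASK

Take the white antenna panel out of the rack and set its lower edge on the stand's bare pale aluminium deck, in front of the groove, white face away from the blue back rest. Slide it over the deck towards the rest until the lower edge drops into the groove, then lean it back gently, without letting it fall, so that it rests square and centred on both rubber pads. Leave the orange panel, the bottle and the wrench alone.

Things in the scene. Friction and masses are not known exactly. Their poses are not given: they have to be found in the camera images.
- panel: white flat antenna panel, a rigid slab 14 mm thick (x), 160 wide (y), 140 high (z), 0.3 to 0.55 kg. Origin: centre of its lower edge face; z points to the top edge; +x is the normal of the white front (front at x = +7 mm, ribbed grey back at -7). A brass stub 8 mm thick, 10 high stands on the top edge at y = +62 mm. Starts upright in one of the rack's two slots, white face to the rack's +x
- panel_foot (a point): centre of the white panel's lower edge face (the panel's origin)
- panel_top (a point): centre of the white panel's top edge face, 140 mm above its origin
- other: an orange antenna panel of exactly the same shape, standing in the rack's other slot; to be left alone
- rack: fixed black rack, 200 (x) by 190 (y) mm, origin at the centre of its underside. Floor 10 mm above the bench. Slots along y at x = -50 and +50 mm, 18 mm wide between fences that reach 45 mm above the bench; yellow end stops 50 mm high, inner faces at y = +-85 mm. Panels are lifted straight up out of it
- stand: fixed stand, 200 (x) by 210 (y) mm; origin on the bench below the groove's middle. Groove along y, full width: x = -12 to +12 mm, floor 6 mm above the bench. Bare pale aluminium deck, x = +12 to +100 mm, 16 mm high. Grey step, x = -12 to -100 mm, 22 mm high: it stops an edge slid over the deck. +x points from the rest to the deck; at yaw 0 away from the robot
- groove (a point): middle of the groove's floor, 6 mm above the bench; axes as the stand's
- deck (a point): middle of the aluminium deck's surface, 56 mm from the groove's middle, 16 mm above the bench
- rest: blue back rest, fixed on the grey step, axes as the stand's; its place along x differs each time (pads' axis 29 to 46 mm behind the groove's middle), so the panel leans 14 to 25 degrees. Origin on the step, 22 mm above the bench, below the pads' axis. Two posts at y = +-50 mm, each with a rubber pad: level cylinder, radius 7 mm, 30 mm long along y. Free between the posts above 25 mm
- pads (a point): midpoint between the two pads on their common axis, 66 mm above the rest's origin and 88 mm above the bench
- bottle: white squeeze bottle with red cap, 56 mm diameter, 130 mm high, standing; bystander. Origin at the centre of its underside
- wrench: steel wrench 150 mm long, lying on the bench along its x; bystander. Origin at its middle, underside
Things that resemble listed ones, but are neither listed nor needed, are in the scene too. Leave any pink look-alike of the panel alone.

How it is judged:
By the outcome, as a careful person would: the job done as asked, in the order asked, and still so for the second after the job is handed in, with the robot touching nothing.
It also fails if it takes over 67 s, if anything falls off the work surface, if the arm or the gripper's body presses on something with over 40 N, if the wrist force passes 120 N, or if a joint passes its speed limit or range.

ROBOT

A 7-joint arm with a two-finger parallel gripper is mounted at the origin on the work surface. World frame = base frame: x ahead of the robot, y to its left, z up, the work surface at z = 0. Lengths are in mm, angles in rad, forces in N, time in s.
With the tool pointing down it reaches from about 400 to 875 mm from the base axis. Payload 4.4 kg.
Tool frame: the origin (TCP) lies at the very end of the fingers, on their centre line; the grasp point (between the pads) lies 19 mm behind it; z points along the fingers, y is the line along which they close (so a half turn about z gives the same grasp; the last joint's range is limited). The gripper opens to 85 mm and grips with 20 to 120 N. Pads are 22 mm wide; open, the fingers measure 114 mm over their backs; the gripper's body (76 mm by 85 mm) begins 54 mm behind the grasp point. The pads swing forward as they close: fully open they stand 13 mm farther back than shut.
Start: joints at [1.275, 0.628, 0.038, 1.517, -0.027, 0.996, -0.02], TCP at [148.086, -632.92, 231.313] pointing down, gripper open.
Joint ranges: [-3.06, 3.06], [-0.37, 2.12], [-1.25, 1.32], [0.18, 2.47], [-1.1, 4.24], [0.23, 1.98], [-2.94, 2.94]. Speed limits (rad/s): [2.57, 2.57, 3.14, 3.14, 3.14, 3.14, 3.14].

INTERFACE

Orientations are given as [roll, pitch, yaw] about the fixed x, y, z axes, in that order (R = Rz(yaw) Ry(pitch) Rx(roll)).
In Python, from cell import read_state, get_image, camera_params, finish_job gives the robot as it stands.
- The arm moves only by the tool arm_command, never from a script. Its argument "deltas" is a list of rows, each an object of numbers: "dx", "dy", "dz": the shift along the world's x, y, z in m; "yaw": the turn about the world's z in degrees; "jaw": the opening, from 0 (shut) to 1 (fully open). A call has 1 to 20 rows; each row is the pose to reach, as a shift and turn from the pose commanded when the call began; what a row does not reach only later rows make up. A row lasts 1/10 s, in which the tool goes at most 50 mm and 8.59 degrees, less where a joint would pass 70% of its speed; a pose out of reach is approached as far as the arm can. A call with a gripper value outside its range is refused whole. The fingers move at their own pace and stop on an object; the grip force is fixed at half the most. Time passes only in rows, so rows that repeat a pose let the fingers close. It gives the time, the measured TCP pose, the force, the opening and the grip force at its end, in the units of the state.
- read_state(): the state, without advancing time (a new reading comes with each control period).
- get_image(name): name is "scene" or "top"; returns (picture, depth): 480x640x3 uint8, red, green, blue; 480x640 float32, mm along the optical axis (not along the pixel's ray), 0 where there is no reading.
- camera_params(name): a dict with "camera_matrix" (3x3 intrinsics, pixels), "extrinsics" (4x4, takes a point from camera to world coordinates). Camera axes: x right, y down, z forward; pixel columns grow to the right and rows downward; lengths in mm; the calibration is good to about 2 mm. A picture is of the moment at which its call begins. camera_params takes no time and is no camera call.
- finish_job(): hands the job in; it is judged then, once.
The state is a dict: "clock": time; "qpos": joint angles; "qd": joint speeds; "tau": joint torques, N m; "eef_pos": TCP position; "tool_rot": TCP orientation; "force": force on the tool from outside, world axes, zero at the start; "torque": the same for the moment, N m; "width": finger opening in mm; "gripper_force": force on a finger pad.
Only numpy, scipy, OpenCV 4.12 (cv2) and the standard library are available. Lean on these libraries where they do the work, as an engineer would, in place of code of your own. Each camera call takes 0.05 s, during which the arm holds its last target. There are 200 camera calls.

## Working session

There is one attempt and no reset: what is moved stays moved. The work goes in short steps, Python scripts to look and compute and a tool call to move; the robot and the scene stay as the last step left them, time stands still between calls to the robot, and variables do not carry over. Pictures are saved under pics/ and viewed, at most 10 in all, crops included, and the job is handed in when it is done.

Besides the shell and the picture viewer there is one more tool, called after ">>>" as name(argument=value, ...) on one line, values as JSON. arm_command: Moves the arm, as the interface text tells. Its arguments: {"type":"object","properties":{"deltas":{"type":"array"}},"required":["deltas"]}

```bash
mkdir -p pics; ls
python3 - <<'E'
from cell import *
import cv2,numpy as np
for n in("scene","top"):
    p,d=get_image(n); cv2.imwrite(f"pics/{n}0.png",p[:,:,::-1]); np.savez(f"{n}0.npz",p=p,d=d)
    c=camera_params(n); print(n,np.round(c["camera_matrix"],1).tolist(),np.round(c["extrinsics"],3).tolist())
s=read_state(); print(s)
E
```

```text
pics
scene [[454.9, 0.0, 321.7], [0.0, 454.9, 250.3], [0.0, 0.0, 1.0]] [[0.429, 0.522, -0.738, 1188.531], [0.903, -0.239, 0.356, -450.909], [0.009, -0.819, -0.574, 666.587], [0.0, 0.0, 0.0, 1.0]]
top [[529.7, 0.0, 323.3], [0.0, 529.7, 235.6], [0.0, 0.0, 1.0]] [[0.021, -0.996, 0.091, 361.192], [-1.0, -0.019, 0.019, -128.178], [-0.017, -0.091, -0.996, 1480.347], [0.0, 0.0, 0.0, 1.0]]
{'clock': 0.1, 'qpos': array([ 1.27519074,  0.62927273,  0.03846542,  1.51823067, -0.02698991,
        0.99628082, -0.01998845]), 'qd': array([ 5.96885621e-05, -8.99484130e-04,  5.22172379e-04, -2.33213604e-03,
       -5.23742332e-04,  3.01805104e-05,  1.95879475e-03]), 'tau': array([ 2.53646169e-03, -5.64541090e+01,  1.23055927e+00, -1.93973726e+01,
        1.13454953e-02,  5.42781185e-03, -6.19386356e-06]), 'eef_pos': array([ 147.95662371, -632.3876868 ,  230.48097833]), 'tool_rot': array([-3.13992006e+00,  3.74253140e-05,  2.29806791e-01]), 'force': array([ 0.65929577,  0.33848429, -0.66030117]), 'torque': array([-0.03959124,  0.00060337,  0.00015882]), 'gripper_force': 0.0, 'width': 85.31596935861168}
```

View pics/scene0.png

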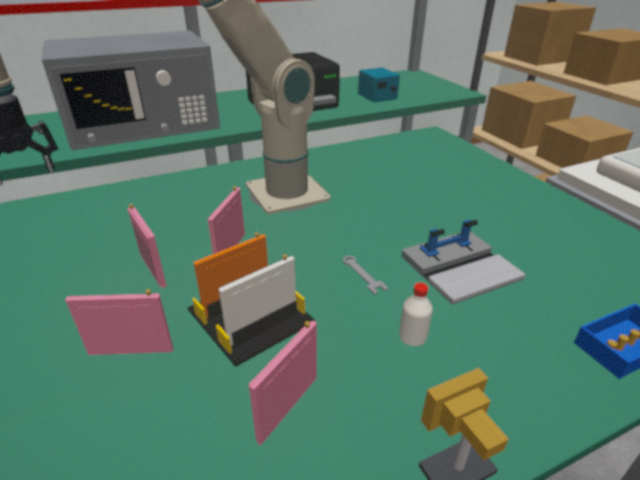

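View pics/top0.png

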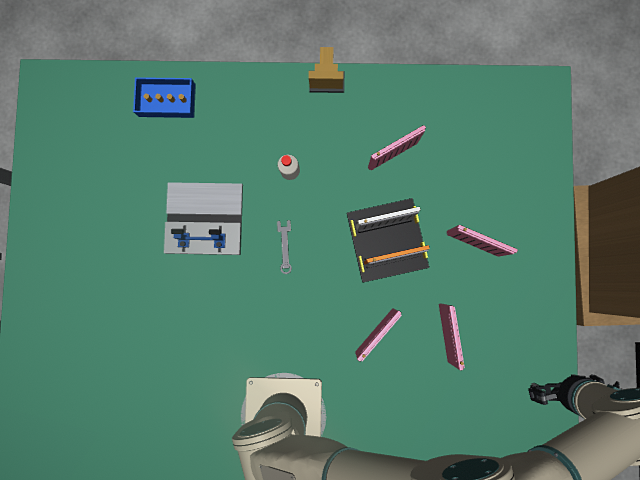

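The white panel is at top px (389,216) and scene px (260,295), in the rack's far slot. Orange is at top px (398,254), and four pink look-alikes stand free on the bench. Only the one in the rack is white, as the task describes. I'll confirm that in one enlarged crop.

Run:
```python
import cv2,numpy as np
t=np.load("top0.npz")["p"]; s=np.load("scene0.npz")["p"]
r=lambda a,f:cv2.resize(a[:,:,::-1],None,fx=f,fy=f,interpolation=cv2.INTER_CUBIC)
a=r(t[190:290,340:440],3.9); b=r(t[175:265,155:255],3.9); c=r(s[225:365,180:320],2.9)[:,:390]; d=r(s[215:305,395:530],2.9)[:,:390]
def pad(x,h,w):
    o=np.zeros((h,w,3),np.uint8); x=x[:h,:w]; o[:x.shape[0],:x.shape[1]]=x; return o
cv2.imwrite("pics/crop0.png",np.vstack([np.hstack([pad(a,300,399),pad(b,300,399)]),np.hstack([pad(r(s[225:365,180:320],2.1),299,399),pad(d,299,399)])]))
```

```text
(no output)
```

View pics/crop0.png

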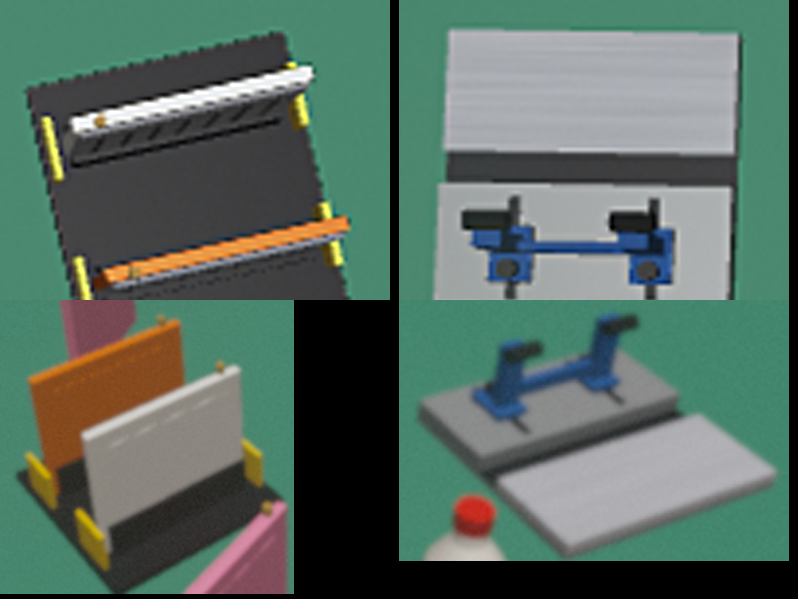

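The crop confirms it. The white panel has its stub at the left (+y) end, its white face to the far side (+x) and its ribbed back towards the robot. The stand's deck is on the far side of the groove and the blue rest on the near side. Next I'll measure.

```bash
cat > h.py <<'E'
import numpy as np,cv2
from cell import *
def ray(n,px,z):
    c=camera_params(n);K=np.array(c["camera_matrix"]);T=np.array(c["extrinsics"])
    px=np.atleast_2d(px).astype(float)
    r=np.c_[px,np.ones(len(px))]@np.linalg.inv(K).T@T[:3,:3].T;o=T[:3,3]
    return o+r*((z-o[2])/r[:,2])[:,None]
def cloud(n,d):
    c=camera_params(n);K=np.array(c["camera_matrix"]);T=np.array(c["extrinsics"])
    v,u=np.mgrid[:480,:640]
    r=np.dstack([u,v,np.ones_like(u)])@np.linalg.inv(K).T*d[:,:,None]
    return r@T[:3,:3].T+T[:3,3]
def box(m,roi):
    x0,y0,x1,y1=roi;k=np.zeros(m.shape,np.uint8);k[y0:y1,x0:x1]=m[y0:y1,x0:x1]
    n,l,s,_=cv2.connectedComponentsWithStats(k)
    i=1+np.argmax(s[1:,4]);return l==i
def rect(P):
    (c,sz,a)=cv2.minAreaRect(P[:,:2].astype(np.float32));b=cv2.boxPoints((c,sz,a))
    e=[b[1]-b[0],b[2]-b[1]];e=max(e,key=np.linalg.norm)
    yaw=np.degrees(np.arctan2(e[1],e[0]));yaw=(yaw%180)-90   # long side along y -> yaw
    return np.round(c,1),np.round(sorted(sz),1),round(float(yaw),2)
E
python3 - <<'E'
from h import *
t=np.load("top0.npz");p=t["p"].astype(int);d=t["d"];C=cloud("top",d)
mn,mx=p.min(2),p.max(2);sat=mx-mn
def pts(m,z):
    v,u=np.nonzero(m);return ray("top",np.c_[u,v],z)
w=box((mn>170)&(sat<40),(350,200,425,228));print("white top",rect(pts(w,150)),w.sum(), "depthz",np.median(C[w][:,2]))
hi=box((C[:,:,2]>140),(350,200,425,232));print("white depth",rect(C[hi]),hi.sum())
dk=box((mn>130)&(sat<40),(155,175,250,216));print("deck",rect(pts(dk,16)),np.median(C[dk][:,2]))
st=box((mn>120)&(sat<40),(155,216,250,262));print("step",rect(pts(st,22)),np.median(C[st][:,2]))
rk=box((mx<80)&(d>0),(340,190,440,290));print("rack",rect(pts(rk,10)))
for r in((160,222,196,245),(196,222,235,245)):
    k=box((mx<70)&(C[:,:,2]>75),r);P=pts(k,95);print("pad",P.mean(0).round(1),rect(P),k.sum(),"z",np.percentile(C[k][:,2],[10,50,90]).round(1))
s=np.load("scene0.npz");q=s["p"].astype(int);D=cloud("scene",s["d"])
w=box((q.min(2)>150)&(q.max(2)-q.min(2)<40),(210,250,305,335))
P=D[w];print("white front",w.sum(),P.min(0).round(),P.max(0).round())
c=P.mean(0);n=np.linalg.svd(P-c,full_matrices=False)[2][2];n*=np.sign(n[0]);print(c.round(1),n.round(3),np.degrees(np.arctan2(n[1],n[0])))
for r in((420,220,445,250),(450,215,485,245)):
    k=box((q.max(2)<75)&(D[:,:,2]>70),r);print("pad scene",D[k].mean(0).round(1),D[k].min(0).round(),D[k].max(0).round(),k.sum())
E
```

```text
white top (array([ 540.4, -276.8]), array([  8.5, 137.4]), 13.67) 190 depthz 149.9283843467706
white depth (array([ 536.4, -267.8]), array([ 14.5, 159.3]), 13.76) 353
deck (array([594. , 237.7]), array([ 87.5, 209.9]), 0.23) 15.853098851531968
step (array([482.2, 237.3]), array([ 87.6, 210. ]), -0.18) 21.99466937397665
rack (array([ 487.7, -278.9]), array([193.1, 200.8]), -76.35)
pad [490.6 283.6  95. ] (array([485.6, 285.2]), array([23.9, 32.1]), 1.07) 73 z [83.2 92.5 97.3]
pad [491.5 184.1  95. ] (array([487.2, 185.6]), array([23.8, 29.1]), 2.2) 60 z [88.6 93.1 96.2]
white front 375 [ 322. -451.   -2.] [1189. -114.  667.]
[ 539.6 -271.1  148.5] [ 0.638  0.156 -0.754] 13.715503045401896
pad scene [508.8 170.1 100.6] [ 480. -451.   76.] [1189.  201.  667.] 58
pad scene [495.8 280.6  90. ] [483. 269.  73.] [502. 298.  96.] 61
```

>>> arm_command(deltas=[{"dx": 0.19, "dy": 0.18, "dz": 0, "yaw": 45, "jaw": 0.5}, {"dx": 0.19, "dy": 0.18, "dz": 0, "yaw": 45, "jaw": 0.5}, {"dx": 0.19, "dy": 0.18, "dz": 0, "yaw": 45, "jaw": 0.5}, {"dx": 0.19, "dy": 0.18, "dz": 0, "yaw": 45, "jaw": 0.5}, {"dx": 0.19, "dy": 0.18, "dz": 0, "yaw": 45, "jaw": 0.5}, {"dx": 0.388, "dy": 0.365, "dz": 0, "yaw": 90.5, "jaw": 0.5}, {"dx": 0.388, "dy": 0.365, "dz": 0, "yaw": 90.5, "jaw": 0.5}, {"dx": 0.388, "dy": 0.365, "dz": 0, "yaw": 90.5, "jaw": 0.5}, {"dx": 0.388, "dy": 0.365, "dz": 0, "yaw": 90.5, "jaw": 0.5}, {"dx": 0.388, "dy": 0.365, "dz": 0, "yaw": 90.5, "jaw": 0.5}, {"dx": 0.388, "dy": 0.365, "dz": 0, "yaw": 90.5, "jaw": 0.5}, {"dx": 0.388, "dy": 0.365, "dz": 0, "yaw": 90.5, "jaw": 0.5}, {"dx": 0.388, "dy": 0.365, "dz": 0, "yaw": 90.5, "jaw": 0.5}, {"dx": 0.388, "dy": 0.365, "dz": 0, "yaw": 90.5, "jaw": 0.5}, {"dx": 0.388, "dy": 0.365, "dz": 0, "yaw": 90.5, "jaw": 0.5}])

```text
clock: 1.6
eef_pos: [534.8, -269.6, 231.1]
tool_rot: [-3.14, 0.0, 1.806]
force: [-0.2, -0.4, 0.7]
width: 42.6
gripper_force: 0.0
```

>>> arm_command(deltas=[{"dz": 0, "jaw": 0.5}, {"dz": -0.03, "jaw": 0.5}, {"dz": -0.06, "jaw": 0.5}, {"dz": -0.09, "jaw": 0.5}, {"dz": -0.11, "jaw": 0.5}, {"dz": -0.125, "jaw": 0.5}, {"dz": -0.13, "jaw": 0.5}, {"dz": -0.13, "jaw": 0.5}, {"dz": -0.13, "jaw": 0.5}])

```text
invalid input at $.deltas[0]: expected keys dx, dy, dz, yaw, jaw
```

Run:
```python
from h import *
p,d=get_image("scene"); cv2.imwrite("pics/g1.png",cv2.resize(p[190:370,150:350,::-1],None,fx=3,fy=3))
```

```text
(no output)
```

View pics/g1.png

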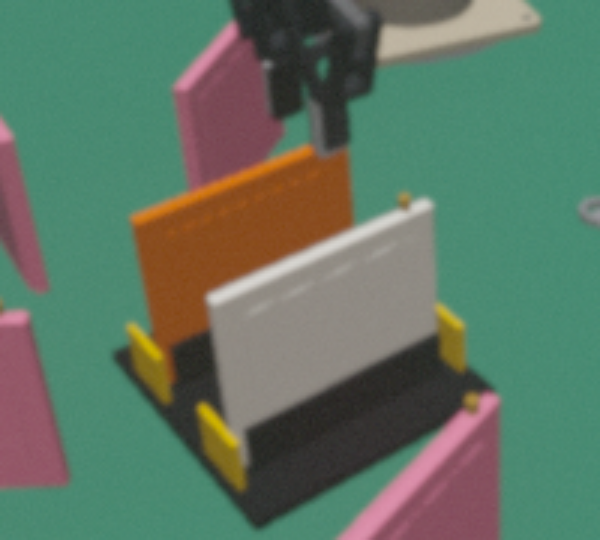

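The move was refused because keys were missing. The picture shows the gripper still hovering above the white panel, with its fingertips at crop px (285,105) and (330,145). I'll resend with every key.

>>> arm_command(deltas=[{"dx": 0, "dy": 0, "dz": 0, "yaw": 0, "jaw": 0.5}, {"dx": 0, "dy": 0, "dz": -0.03, "yaw": 0, "jaw": 0.5}, {"dx": 0, "dy": 0, "dz": -0.06, "yaw": 0, "jaw": 0.5}, {"dx": 0, "dy": 0, "dz": -0.09, "yaw": 0, "jaw": 0.5}, {"dx": 0, "dy": 0, "dz": -0.11, "yaw": 0, "jaw": 0.5}, {"dx": 0, "dy": 0, "dz": -0.125, "yaw": 0, "jaw": 0.5}, {"dx": 0, "dy": 0, "dz": -0.13, "yaw": 0, "jaw": 0.5}, {"dx": 0, "dy": 0, "dz": -0.13, "yaw": 0, "jaw": 0.5}, {"dx": 0, "dy": 0, "dz": -0.13, "yaw": 0, "jaw": 0.5}])

```text
clock: 2.55
eef_pos: [536.8, -268.2, 102.3]
tool_rot: [3.14, 0.001, 1.809]
force: [-0.0, 0.3, -0.2]
width: 42.6
gripper_force: 0.0
```

>>> arm_command(deltas=[{"dx": 0, "dy": 0, "dz": 0, "yaw": 0, "jaw": 0.3}, {"dx": 0, "dy": 0, "dz": 0, "yaw": 0, "jaw": 0.2}, {"dx": 0, "dy": 0, "dz": 0, "yaw": 0, "jaw": 0.0}, {"dx": 0, "dy": 0, "dz": 0, "yaw": 0, "jaw": 0.0}, {"dx": 0, "dy": 0, "dz": 0, "yaw": 0, "jaw": 0.0}, {"dx": 0, "dy": 0, "dz": 0, "yaw": 0, "jaw": 0.0}, {"dx": 0, "dy": 0, "dz": 0, "yaw": 0, "jaw": 0.0}])

```text
clock: 3.25
eef_pos: [536.5, -268.3, 102.3]
tool_rot: [3.141, 0.001, 1.809]
force: [0.1, -0.3, 5.9]
width: 13.5
gripper_force: 59.7
```

>>> arm_command(deltas=[{"dx": 0, "dy": 0, "dz": 0.01, "yaw": 0, "jaw": 0}, {"dx": 0, "dy": 0, "dz": 0.02, "yaw": 0, "jaw": 0}, {"dx": 0, "dy": 0, "dz": 0.035, "yaw": 0, "jaw": 0}, {"dx": 0, "dy": 0, "dz": 0.05, "yaw": 0, "jaw": 0}, {"dx": 0, "dy": 0, "dz": 0.065, "yaw": 0, "jaw": 0}, {"dx": 0, "dy": 0, "dz": 0.08, "yaw": 0, "jaw": 0}, {"dx": 0, "dy": 0, "dz": 0.09, "yaw": 0, "jaw": 0}, {"dx": 0, "dy": 0, "dz": 0.09, "yaw": 0, "jaw": 0}, {"dx": 0, "dy": 0, "dz": 0.09, "yaw": 0, "jaw": 0}])

```text
clock: 4.15
eef_pos: [535.7, -267.8, 191.1]
tool_rot: [-3.141, -0.0, 1.809]
force: [-0.2, 0.1, -4.7]
width: 13.2
gripper_force: 58.8
```

Run:
```python
from h import *
p,d=get_image("scene"); cv2.imwrite("pics/g2.png",cv2.resize(p[130:370,150:470,::-1],None,fx=2,fy=2))
```

```text
(no output)
```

View pics/g2.png

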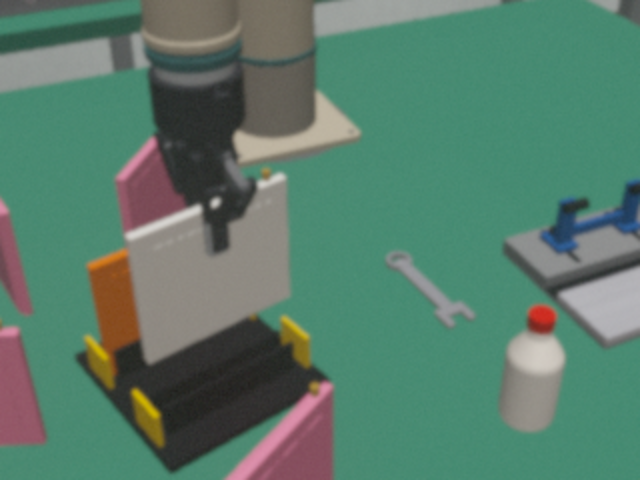

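The panel is out of the rack and gripped at its centre (crop px 215,215), clear of the orange panel and the stops. Now I'll carry it to above the deck.

>>> arm_command(deltas=[{"dx": 0, "dy": 0.03, "dz": 0, "yaw": 0, "jaw": 0}, {"dx": 0, "dy": 0.07, "dz": 0, "yaw": 0, "jaw": 0}, {"dx": 0, "dy": 0.115, "dz": 0, "yaw": -2, "jaw": 0}, {"dx": 0, "dy": 0.16, "dz": 0, "yaw": -4, "jaw": 0}, {"dx": 0, "dy": 0.205, "dz": 0, "yaw": -6, "jaw": 0}, {"dx": 0.005, "dy": 0.25, "dz": 0, "yaw": -8, "jaw": 0}, {"dx": 0.015, "dy": 0.295, "dz": 0, "yaw": -10, "jaw": 0}, {"dx": 0.025, "dy": 0.34, "dz": 0, "yaw": -12, "jaw": 0}, {"dx": 0.035, "dy": 0.385, "dz": 0, "yaw": -13.7, "jaw": 0}, {"dx": 0.045, "dy": 0.43, "dz": 0, "yaw": -13.7, "jaw": 0}, {"dx": 0.055, "dy": 0.465, "dz": 0, "yaw": -13.7, "jaw": 0}, {"dx": 0.057, "dy": 0.49, "dz": 0, "yaw": -13.7, "jaw": 0}, {"dx": 0.057, "dy": 0.505, "dz": 0, "yaw": -13.7, "jaw": 0}, {"dx": 0.057, "dy": 0.505, "dz": 0, "yaw": -13.7, "jaw": 0}, {"dx": 0.057, "dy": 0.505, "dz": 0, "yaw": -13.7, "jaw": 0}, {"dx": 0.057, "dy": 0.505, "dz": 0, "yaw": -13.7, "jaw": 0}])

```text
clock: 5.8
eef_pos: [593.3, 234.0, 191.0]
tool_rot: [-3.141, 0.002, 1.567]
force: [0.1, -0.2, -4.1]
width: 13.0
gripper_force: 58.9
```

Run:
```python
from h import *
p,d=get_image("scene"); cv2.imwrite("pics/g3.png",cv2.resize(p[60:330,360:600,::-1],None,fx=2,fy=2)); D=cloud("scene",d)
q=p.astype(int)
w=box((q.min(2)>140)&(q.max(2)-q.min(2)<40)&(D[:,:,0]>570)&(D[:,:,0]<620)&(D[:,:,1]>100)&(D[:,:,1]<350)&(D[:,:,2]>60)&(D[:,:,2]<260),(300,0,640,330))
P=D[w];c=P.mean(0);n=np.linalg.svd(P-c,full_matrices=False)[2][2];n*=np.sign(n[0]);print(w.sum(),P.min(0).round(1),P.max(0).round(1),n.round(3),np.percentile(P,[1,99],axis=0).round(1))
print(read_state()["eef_pos"])
p,d=get_image("top");C=cloud("top",d);k=box((C[:,:,2]>225)&(C[:,:,2]<245),(120,120,300,280));print("top view",k.sum(),rect(C[k]))
q=p.astype(int);m=box((q.min(2)>150)&(q.max(2)-q.min(2)<40)&(C[:,:,2]>200),(120,120,300,280));print(rect(C[m]),np.median(C[m][:,2]))
```

```text
137 [577.7 153.4 230. ] [603.7 229.8 245.6] [ 0.09   0.003 -0.996] [[582.5 153.6 233. ]
 [602.8 229.7 241.9]]
[593.40751495 234.27479503 191.18804614]
top view 222 (array([591.9, 197.8]), array([42.3, 84.2]), 23.32)
(array([479.5,  64.6]), array([ 46.5, 449.9]), -37.43) 581.0162556807243
```

View pics/g3.png

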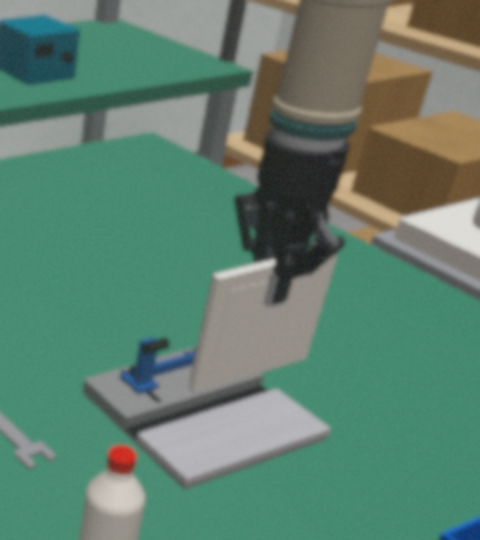

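The panel hangs above the deck at crop px (265,325), white face to the camera. My mask only caught the top edge, so I'll measure again with a wider one.

```bash
cat > pm.py <<'E'
from h import *
def panel(x0,x1,z0=40,z1=260):
    p,d=get_image("scene"); D=cloud("scene",d); q=p.astype(int)
    w=box((q.min(2)>95)&(q.max(2)-q.min(2)<45)&(D[:,:,0]>x0)&(D[:,:,0]<x1)&(D[:,:,1]>100)&(D[:,:,1]<370)&(D[:,:,2]>z0)&(D[:,:,2]<z1),(300,0,640,340))
    P=D[w]; c=P.mean(0); U=P
    for i in range(4):   # front face plane, outliers trimmed
        c=U.mean(0);n=np.linalg.svd(U-c,full_matrices=False)[2][2];n*=np.sign(n[0]);U=P[abs((P-c)@n)<3]
    s=read_state()
    print(len(U),"lo",U.min(0).round(1),"hi",U.max(0).round(1),"c",c.round(1),"yaw",np.degrees(np.arctan2(n[1],n[0])).round(2),"tilt",np.degrees(np.arcsin(n[2])).round(2),"tcp",s["eef_pos"].round(1),"F",s["force"].round(1))
    return p
E
python3 -c "
from pm import *
panel(570,630)"
```

```text
2691 lo [597.6 152.5  99.8] hi [603.8 315.4 244.1] c [600.8 225.4 167.1] yaw -0.18 tilt -0.1 tcp [593.4 235.2 191.4] F [ 0.2  0.6 -5. ]
```

>>> arm_command(deltas=[{"dx": 0, "dy": 0.002, "dz": -0.02, "yaw": 0, "jaw": 0}, {"dx": 0, "dy": 0.002, "dz": -0.04, "yaw": 0, "jaw": 0}, {"dx": 0, "dy": 0.002, "dz": -0.06, "yaw": 0, "jaw": 0}, {"dx": 0, "dy": 0.002, "dz": -0.072, "yaw": 0, "jaw": 0}, {"dx": 0, "dy": 0.002, "dz": -0.078, "yaw": 0, "jaw": 0}, {"dx": 0, "dy": 0.002, "dz": -0.079, "yaw": 0, "jaw": 0}, {"dx": 0, "dy": 0.002, "dz": -0.079, "yaw": 0, "jaw": 0}, {"dx": 0, "dy": 0.002, "dz": -0.079, "yaw": 0, "jaw": 0}])

```text
clock: 6.75
eef_pos: [593.8, 239.5, 113.3]
tool_rot: [3.14, -0.001, 1.57]
force: [0.2, -0.0, -4.1]
width: 13.4
gripper_force: 58.8
```

>>> arm_command(deltas=[{"dx": 0, "dy": 0, "dz": -0.001, "yaw": 0, "jaw": 0}, {"dx": 0, "dy": 0, "dz": -0.002, "yaw": 0, "jaw": 0}, {"dx": 0, "dy": 0, "dz": -0.002, "yaw": 0, "jaw": 0}])

```text
clock: 7.05
eef_pos: [593.1, 239.0, 110.4]
tool_rot: [3.142, 0.0, 1.57]
force: [0.5, -0.2, -5.0]
width: 13.1
gripper_force: 58.9
```

>>> arm_command(deltas=[{"dx": 0, "dy": 0, "dz": -0.001, "yaw": 0, "jaw": 0}, {"dx": 0, "dy": 0, "dz": -0.001, "yaw": 0, "jaw": 0}])

```text
clock: 7.25
eef_pos: [593.0, 239.0, 109.2]
tool_rot: [-3.141, 0.0, 1.57]
force: [-0.1, 0.2, -4.3]
width: 13.2
gripper_force: 58.9
```

```bash
python3 -c "
from pm import *
panel(570,630,20)"
```

```text
2266 lo [597.3 154.1  20. ] hi [603.4 319.8 165.2] c [600.4 228.4  85.1] yaw -0.12 tilt -0.12 tcp [593.  239.  109.2] F [ 0.3  0.4 -4.6]
```

>>> arm_command(deltas=[{"dx": 0, "dy": 0, "dz": -0.001, "yaw": 0, "jaw": 0}, {"dx": 0, "dy": 0, "dz": -0.001, "yaw": 0, "jaw": 0}])

```text
clock: 7.5
eef_pos: [593.2, 239.2, 108.4]
tool_rot: [3.141, -0.0, 1.57]
force: [-0.1, 0.0, -4.0]
width: 13.3
gripper_force: 59.1
```

>>> arm_command(deltas=[{"dx": 0, "dy": 0, "dz": -0.0007, "yaw": 0, "jaw": 0}, {"dx": 0, "dy": 0, "dz": -0.0007, "yaw": 0, "jaw": 0}])

```text
clock: 7.7
eef_pos: [593.3, 239.3, 108.3]
tool_rot: [3.141, -0.0, 1.57]
force: [-1.2, -0.1, 1.7]
width: 13.3
gripper_force: 59.8
```

>>> arm_command(deltas=[{"dx": -0.003, "dy": 0, "dz": -0.0005, "yaw": 0, "jaw": 0}, {"dx": -0.007, "dy": 0, "dz": -0.0005, "yaw": 0, "jaw": 0}, {"dx": -0.011, "dy": 0, "dz": -0.0005, "yaw": 0, "jaw": 0}, {"dx": -0.015, "dy": 0, "dz": -0.0005, "yaw": 0, "jaw": 0}, {"dx": -0.019, "dy": 0, "dz": -0.0005, "yaw": 0, "jaw": 0}, {"dx": -0.023, "dy": 0, "dz": -0.0005, "yaw": 0, "jaw": 0}, {"dx": -0.026, "dy": 0, "dz": -0.0005, "yaw": 0, "jaw": 0}, {"dx": -0.026, "dy": 0, "dz": -0.0005, "yaw": 0, "jaw": 0}])

```text
clock: 8.5
eef_pos: [567.5, 240.4, 108.2]
tool_rot: [3.139, -0.002, 1.571]
force: [2.7, 2.2, 7.0]
width: 13.2
gripper_force: 60.7
```

>>> arm_command(deltas=[{"dx": -0.004, "dy": -0.001, "dz": 0, "yaw": 0, "jaw": 0}, {"dx": -0.008, "dy": -0.001, "dz": 0, "yaw": 0, "jaw": 0}, {"dx": -0.012, "dy": -0.001, "dz": 0, "yaw": 0, "jaw": 0}, {"dx": -0.016, "dy": -0.001, "dz": 0, "yaw": 0, "jaw": 0}, {"dx": -0.018, "dy": -0.001, "dz": 0, "yaw": 0, "jaw": 0}, {"dx": -0.02, "dy": -0.001, "dz": 0, "yaw": 0, "jaw": 0}, {"dx": -0.022, "dy": -0.001, "dz": 0, "yaw": 0, "jaw": 0}, {"dx": -0.022, "dy": -0.001, "dz": 0, "yaw": 0, "jaw": 0}])

```text
clock: 9.3
eef_pos: [546.2, 239.2, 108.2]
tool_rot: [3.138, -0.002, 1.571]
force: [2.9, 1.8, 6.8]
width: 13.3
gripper_force: 60.5
```

>>> arm_command(deltas=[{"dx": -0.002, "dy": 0, "dz": 0, "yaw": 0, "jaw": 0}, {"dx": -0.004, "dy": 0, "dz": 0, "yaw": 0, "jaw": 0}, {"dx": -0.005, "dy": 0, "dz": 0, "yaw": 0, "jaw": 0}, {"dx": -0.005, "dy": 0, "dz": 0, "yaw": 0, "jaw": 0}])

```text
clock: 9.7
eef_pos: [536.9, 237.1, 105.6]
tool_rot: [-3.136, 0.002, 1.57]
force: [-0.7, -0.2, -5.0]
width: 13.2
gripper_force: 58.9
```

The edge has dropped into the groove: TCP z fell from 108.2 to 105.6 and the contact force is gone. I'll lower it to the groove floor.

>>> arm_command(deltas=[{"dx": 0.001, "dy": 0, "dz": -0.002, "yaw": 0, "jaw": 0}, {"dx": 0.001, "dy": 0, "dz": -0.004, "yaw": 0, "jaw": 0}, {"dx": 0.001, "dy": 0, "dz": -0.006, "yaw": 0, "jaw": 0}, {"dx": 0.001, "dy": 0, "dz": -0.006, "yaw": 0, "jaw": 0}])

```text
clock: 10.1
eef_pos: [540.5, 237.8, 100.4]
tool_rot: [-3.14, 0.001, 1.57]
force: [-0.4, -0.2, -5.0]
width: 13.4
gripper_force: 58.9
```

>>> arm_command(deltas=[{"dx": 0, "dy": 0, "dz": -0.001, "yaw": 0, "jaw": 0}, {"dx": 0, "dy": 0, "dz": -0.001, "yaw": 0, "jaw": 0}])

```text
clock: 10.3
eef_pos: [541.0, 238.1, 100.0]
tool_rot: [-3.141, 0.0, 1.57]
force: [0.3, 0.1, -4.1]
width: 13.5
gripper_force: 58.9
```

```bash
python3 -c "
from pm import *
p=panel(515,570,25); cv2.imwrite('pics/g4.png',cv2.resize(p[100:330,380:580,::-1],None,fx=2.5,fy=2.5))"
```

```text
1949 lo [545.3 154.4  25.1] hi [551.5 318.1 154.9] c [548.4 227.9  83.1] yaw -0.15 tilt -0.0 tcp [541.  238.1 100.1] F [ 0.1  0.4 -4.2]
```

View pics/g4.png

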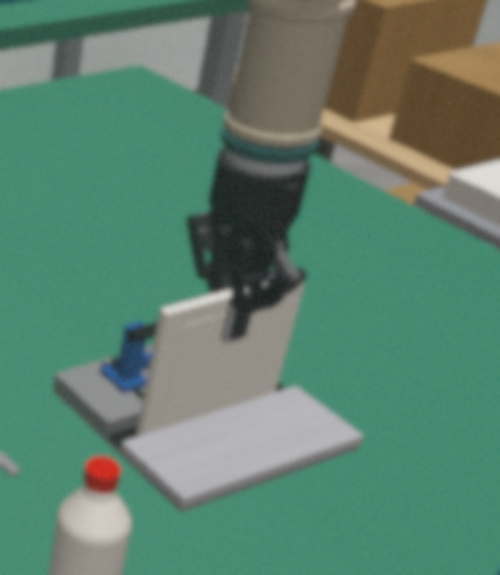

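The panel's lower edge is behind the deck's near edge, in the groove (crop px 200,425). About 1.5 mm remain to the floor.

>>> arm_command(deltas=[{"dx": 0, "dy": 0, "dz": -0.001, "yaw": 0, "jaw": 0}, {"dx": 0, "dy": 0, "dz": -0.001, "yaw": 0, "jaw": 0}, {"dx": 0, "dy": 0, "dz": -0.001, "yaw": 0, "jaw": 0}])

```text
clock: 10.65
eef_pos: [541.1, 238.0, 99.1]
tool_rot: [3.142, -0.0, 1.57]
force: [-1.0, 0.2, -4.7]
width: 14.1
gripper_force: 58.9
```

>>> arm_command(deltas=[{"dx": 0, "dy": 0, "dz": -0.001, "yaw": 0, "jaw": 0}, {"dx": 0, "dy": 0, "dz": -0.001, "yaw": 0, "jaw": 0}])

```text
clock: 10.85
eef_pos: [541.2, 238.2, 98.3]
tool_rot: [3.141, -0.0, 1.57]
force: [-0.2, 0.5, -2.5]
width: 13.3
gripper_force: 59.2
```

It is on the floor. I'll loosen the jaws to about 21 mm so the fingers still straddle the panel, raise them near its top edge, then lean it with the front finger while the rear finger guards.

>>> arm_command(deltas=[{"dx": 0, "dy": 0, "dz": 0, "yaw": 0, "jaw": 0.2}, {"dx": 0, "dy": 0, "dz": 0, "yaw": 0, "jaw": 0.25}, {"dx": 0, "dy": 0, "dz": 0, "yaw": 0, "jaw": 0.25}, {"dx": 0, "dy": 0, "dz": 0, "yaw": 0, "jaw": 0.25}, {"dx": 0, "dy": 0, "dz": 0, "yaw": 0, "jaw": 0.25}])

```text
clock: 11.35
eef_pos: [541.2, 238.2, 98.3]
tool_rot: [3.141, -0.0, 1.57]
force: [-0.2, 0.1, -0.4]
width: 21.2
gripper_force: 0.0
```

```bash
python3 -c "
from pm import *
panel(515,570,25)"
```

```text
1870 lo [545.4 156.   25. ] hi [551.6 318.6 147.5] c [548.5 227.1  81.3] yaw -0.06 tilt 0.2 tcp [541.2 238.1  98.2] F [0.3 0.6 0.4]
```

>>> arm_command(deltas=[{"dx": 0, "dy": 0, "dz": 0.005, "yaw": 0, "jaw": 0.25}, {"dx": 0, "dy": 0, "dz": 0.012, "yaw": 0, "jaw": 0.25}, {"dx": 0, "dy": 0, "dz": 0.02, "yaw": 0, "jaw": 0.25}, {"dx": 0, "dy": 0, "dz": 0.026, "yaw": 0, "jaw": 0.25}, {"dx": 0, "dy": 0, "dz": 0.028, "yaw": 0, "jaw": 0.25}, {"dx": 0, "dy": 0, "dz": 0.028, "yaw": 0, "jaw": 0.25}, {"dx": 0, "dy": 0, "dz": 0.028, "yaw": 0, "jaw": 0.25}])

```text
clock: 12.1
eef_pos: [541.0, 238.0, 126.1]
tool_rot: [-3.141, 0.0, 1.57]
force: [-0.9, -0.7, -0.4]
width: 21.3
gripper_force: 0.0
```

>>> arm_command(deltas=[{"dx": -0.002, "dy": 0, "dz": 0, "yaw": 0, "jaw": 0.25}, {"dx": -0.004, "dy": 0, "dz": 0, "yaw": 0, "jaw": 0.25}, {"dx": -0.005, "dy": 0, "dz": 0, "yaw": 0, "jaw": 0.25}, {"dx": -0.006, "dy": 0, "dz": 0, "yaw": 0, "jaw": 0.25}, {"dx": -0.007, "dy": 0, "dz": 0, "yaw": 0, "jaw": 0.25}, {"dx": -0.008, "dy": 0, "dz": 0, "yaw": 0, "jaw": 0.25}, {"dx": -0.009, "dy": 0, "dz": 0, "yaw": 0, "jaw": 0.25}, {"dx": -0.01, "dy": 0, "dz": 0, "yaw": 0, "jaw": 0.25}, {"dx": -0.011, "dy": 0, "dz": 0, "yaw": 0, "jaw": 0.25}, {"dx": -0.012, "dy": 0, "dz": 0, "yaw": 0, "jaw": 0.25}, {"dx": -0.013, "dy": 0, "dz": 0, "yaw": 0, "jaw": 0.25}, {"dx": -0.014, "dy": 0, "dz": 0, "yaw": 0, "jaw": 0.25}, {"dx": -0.015, "dy": 0, "dz": 0, "yaw": 0, "jaw": 0.25}, {"dx": -0.015, "dy": 0, "dz": 0, "yaw": 0, "jaw": 0.25}])

```text
clock: 13.5
eef_pos: [525.8, 238.1, 126.1]
tool_rot: [-3.141, 0.0, 1.57]
force: [0.1, -1.5, 0.2]
width: 21.4
gripper_force: 0.0
```

```bash
python3 -c "
from pm import *
panel(480,570,30)"
```

```text
2218 lo [530.5 154.   30. ] hi [548.7 318.7 150. ] c [539.9 232.7  88.9] yaw -0.09 tilt 6.29 tcp [526.  238.  126.1] F [ 0.2 -0.9 -0.1]
```

>>> arm_command(deltas=[{"dx": -0.001, "dy": 0, "dz": 0, "yaw": 0, "jaw": 0.25}, {"dx": -0.002, "dy": 0, "dz": 0, "yaw": 0, "jaw": 0.25}, {"dx": -0.003, "dy": 0, "dz": 0, "yaw": 0, "jaw": 0.25}, {"dx": -0.004, "dy": 0, "dz": 0, "yaw": 0, "jaw": 0.25}, {"dx": -0.005, "dy": 0, "dz": 0, "yaw": 0, "jaw": 0.25}, {"dx": -0.006, "dy": 0, "dz": 0, "yaw": 0, "jaw": 0.25}, {"dx": -0.007, "dy": 0, "dz": 0, "yaw": 0, "jaw": 0.25}, {"dx": -0.008, "dy": 0, "dz": 0, "yaw": 0, "jaw": 0.25}, {"dx": -0.009, "dy": 0, "dz": 0, "yaw": 0, "jaw": 0.25}, {"dx": -0.01, "dy": 0, "dz": 0, "yaw": 0, "jaw": 0.25}, {"dx": -0.011, "dy": 0, "dz": 0, "yaw": 0, "jaw": 0.25}, {"dx": -0.012, "dy": 0, "dz": 0, "yaw": 0, "jaw": 0.25}, {"dx": -0.013, "dy": 0, "dz": 0, "yaw": 0, "jaw": 0.25}, {"dx": -0.014, "dy": 0, "dz": 0, "yaw": 0, "jaw": 0.25}, {"dx": -0.015, "dy": 0, "dz": 0, "yaw": 0, "jaw": 0.25}, {"dx": -0.016, "dy": 0, "dz": 0, "yaw": 0, "jaw": 0.25}, {"dx": -0.017, "dy": 0, "dz": 0, "yaw": 0, "jaw": 0.25}, {"dx": -0.018, "dy": 0, "dz": 0, "yaw": 0, "jaw": 0.25}])

```text
clock: 15.35
eef_pos: [508.0, 238.1, 126.1]
tool_rot: [3.142, -0.0, 1.57]
force: [0.0, -0.2, -0.2]
width: 21.6
gripper_force: 0.2
```

```bash
python3 -c "
from pm import *
panel(460,570,30)"
```

```text
2408 lo [508.1 154.7  30.1] hi [544.9 319.  146.3] c [527.1 232.8  87. ] yaw -0.01 tilt 15.51 tcp [507.8 238.1 126.1] F [-0.2  0.1 -0.1]
```

>>> arm_command(deltas=[{"dx": -0.001, "dy": 0, "dz": 0, "yaw": 0, "jaw": 0.25}, {"dx": -0.002, "dy": 0, "dz": 0, "yaw": 0, "jaw": 0.25}, {"dx": -0.003, "dy": 0, "dz": 0, "yaw": 0, "jaw": 0.25}, {"dx": -0.004, "dy": 0, "dz": 0, "yaw": 0, "jaw": 0.25}, {"dx": -0.005, "dy": 0, "dz": 0, "yaw": 0, "jaw": 0.25}, {"dx": -0.006, "dy": 0, "dz": 0, "yaw": 0, "jaw": 0.25}, {"dx": -0.007, "dy": 0, "dz": 0, "yaw": 0, "jaw": 0.25}, {"dx": -0.008, "dy": 0, "dz": 0, "yaw": 0, "jaw": 0.25}, {"dx": -0.009, "dy": 0, "dz": 0, "yaw": 0, "jaw": 0.25}, {"dx": -0.01, "dy": 0, "dz": 0, "yaw": 0, "jaw": 0.25}, {"dx": -0.011, "dy": 0, "dz": 0, "yaw": 0, "jaw": 0.25}, {"dx": -0.012, "dy": 0, "dz": 0, "yaw": 0, "jaw": 0.25}, {"dx": -0.012, "dy": 0, "dz": 0, "yaw": 0, "jaw": 0.25}])

```text
clock: 16.7
eef_pos: [495.9, 238.1, 126.1]
tool_rot: [-3.141, 0.0, 1.57]
force: [-0.1, 0.4, 1.0]
width: 21.1
gripper_force: 0.3
```

```bash
python3 -c "
from pm import *
p=panel(440,570,30); cv2.imwrite('pics/g5.png',cv2.resize(p[100:330,380:580,::-1],None,fx=2.5,fy=2.5))"
```

```text
2455 lo [494.6 156.2  30. ] hi [543.6 318.3 145.2] c [519.8 233.7  85.9] yaw -0.05 tilt 20.67 tcp [496.  238.1 126.1] F [-1.1 -0.2  0.6]
```

View pics/g5.png

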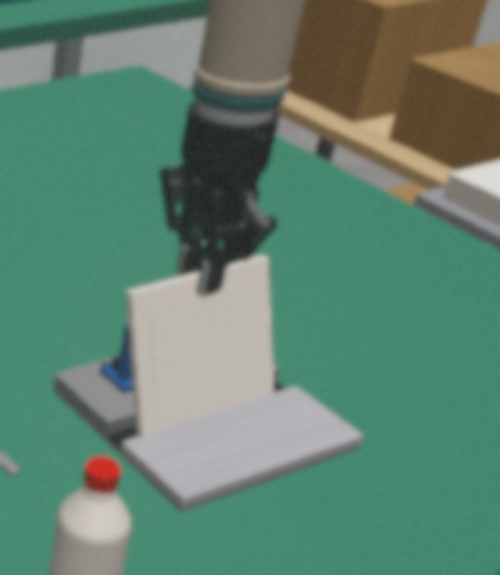

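The panel leans about 20.7°, straddled by the fingers (crop px 210,275), and the rear finger still holds it. I'll continue slowly.

>>> arm_command(deltas=[{"dx": -0.0005, "dy": 0, "dz": 0, "yaw": 0, "jaw": 0.25}, {"dx": -0.001, "dy": 0, "dz": 0, "yaw": 0, "jaw": 0.25}, {"dx": -0.0015, "dy": 0, "dz": 0, "yaw": 0, "jaw": 0.25}, {"dx": -0.002, "dy": 0, "dz": 0, "yaw": 0, "jaw": 0.25}, {"dx": -0.0025, "dy": 0, "dz": 0, "yaw": 0, "jaw": 0.25}, {"dx": -0.003, "dy": 0, "dz": 0, "yaw": 0, "jaw": 0.25}, {"dx": -0.0035, "dy": 0, "dz": 0, "yaw": 0, "jaw": 0.25}, {"dx": -0.004, "dy": 0, "dz": 0, "yaw": 0, "jaw": 0.25}, {"dx": -0.004, "dy": 0, "dz": 0, "yaw": 0, "jaw": 0.25}])

```text
clock: 17.65
eef_pos: [492.0, 238.1, 126.1]
tool_rot: [-3.141, -0.0, 1.57]
force: [-0.0, -0.4, 0.2]
width: 21.3
gripper_force: 0.3
```

```bash
python3 -c "
from pm import *
panel(440,570,30)"
```

```text
2474 lo [491.8 154.9  30. ] hi [542.9 317.8 142.3] c [517.5 233.5  85.5] yaw -0.04 tilt 22.32 tcp [492.  238.1 126.1] F [-0.  -0.1  0.4]
```

>>> arm_command(deltas=[{"dx": -0.0005, "dy": 0, "dz": 0, "yaw": 0, "jaw": 0.25}, {"dx": -0.001, "dy": 0, "dz": 0, "yaw": 0, "jaw": 0.25}, {"dx": -0.0015, "dy": 0, "dz": 0, "yaw": 0, "jaw": 0.25}, {"dx": -0.002, "dy": 0, "dz": 0, "yaw": 0, "jaw": 0.25}, {"dx": -0.0025, "dy": 0, "dz": 0, "yaw": 0, "jaw": 0.25}, {"dx": -0.003, "dy": 0, "dz": 0, "yaw": 0, "jaw": 0.25}, {"dx": -0.003, "dy": 0, "dz": 0, "yaw": 0, "jaw": 0.25}])

```text
clock: 18.4
eef_pos: [489.2, 238.1, 126.2]
tool_rot: [3.141, -0.0, 1.57]
force: [-0.4, -0.4, -1.1]
width: 21.4
gripper_force: 0.1
```

```bash
python3 -c "
from pm import *
panel(440,570,30)"
```

```text
2507 lo [491.2 155.4  30.1] hi [542.8 318.2 142. ] c [517.5 233.5  85.1] yaw 0.03 tilt 22.6 tcp [489.2 238.1 126.2] F [ 0.3 -0.5 -0.2]
```

The tilt has stopped at 22.6° and the rear finger is clear, so the panel now rests on the pads. I'll open the jaws and rise straight up.

>>> arm_command(deltas=[{"dx": 0.001, "dy": 0, "dz": 0, "yaw": 0, "jaw": 0.3}, {"dx": 0.001, "dy": 0, "dz": 0, "yaw": 0, "jaw": 0.4}, {"dx": 0.001, "dy": 0, "dz": 0, "yaw": 0, "jaw": 0.5}, {"dx": 0.001, "dy": 0, "dz": 0, "yaw": 0, "jaw": 0.5}, {"dx": 0.001, "dy": 0, "dz": 0, "yaw": 0, "jaw": 0.5}, {"dx": 0.001, "dy": 0, "dz": 0.01, "yaw": 0, "jaw": 0.5}, {"dx": 0.001, "dy": 0, "dz": 0.03, "yaw": 0, "jaw": 0.5}, {"dx": 0.001, "dy": 0, "dz": 0.06, "yaw": 0, "jaw": 0.5}, {"dx": 0.001, "dy": 0, "dz": 0.1, "yaw": 0, "jaw": 0.5}, {"dx": 0.001, "dy": 0, "dz": 0.14, "yaw": 0, "jaw": 0.5}, {"dx": 0.001, "dy": 0, "dz": 0.15, "yaw": 0, "jaw": 0.5}, {"dx": 0.001, "dy": 0, "dz": 0.15, "yaw": 0, "jaw": 0.5}])

```text
clock: 19.65
eef_pos: [491.0, 238.6, 278.4]
tool_rot: [3.137, -0.002, 1.57]
force: [0.2, 0.2, -0.3]
width: 42.6
gripper_force: 0.0
```

```bash
python3 -c "
from pm import *
p=panel(440,570,30); cv2.imwrite('pics/g6.png',cv2.resize(p[100:330,380:580,::-1],None,fx=2.5,fy=2.5))"
```

```text
2577 lo [491.  155.6  30.1] hi [542.2 318.2 142.9] c [516.6 234.   87. ] yaw 0.07 tilt 22.59 tcp [490.1 238.  276.6] F [-0.2 -0.7 -0.9]
```

View pics/g6.png

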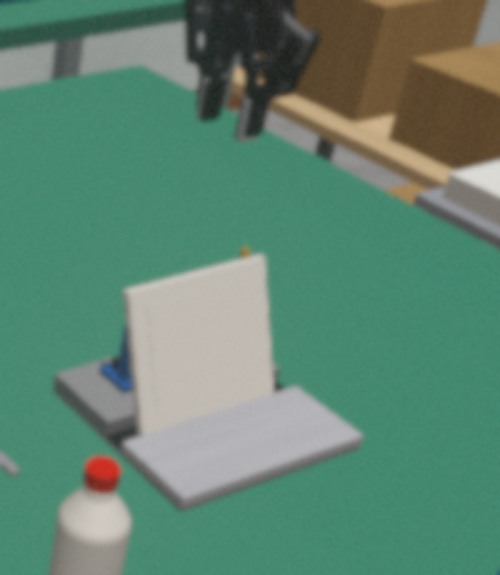

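The panel leans on the rest (crop px 200,340) at 22.6°. It is square to within 0.1°, centred to within about 1 mm, and the gripper is well clear. I'm handing it in.

```bash
python3 -c "
from cell import *
print(finish_job())"
```

```text
the job is handed in; nothing more can be done
None
```

The white panel now leans back at about 22.6° with its lower edge in the groove, resting on both pads, square to about 0.1° and centred to about 1 mm; it was slid over the deck as asked, the arm never went near the orange panel, bottle or wrench, and the job was handed in at about 20 s.

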